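One turn of the screw press

ROBOT

A 6-joint arm with a two-finger parallel gripper is mounted at the origin on a cart in front of the work surface, level with it; the furniture and walls round the work are solid. World frame = base frame: x ahead of the robot, y to its left, z up, the work surface at z = 0. Lengths are in m, angles in rad, forces in N, time in s.
With the tool pointing down it reaches from about 0.375 to 0.975 m from the base axis. Payload 3.8 kg.
Tool frame: the origin (TCP) lies at the very end of the fingers, on their centre line; the grasp point (between the pads) lies behind it (bot.tcp_to_grasp is the y of the grasp point in the tool frame, in m); y points along the fingers, z is the direction in which the jaws open and shut, and the axes are right-handed (so a half turn about y gives the same grasp; the last joint's range is limited). The gripper opens to 85 mm and grips with 20 to 120 N. Pads are 22 mm wide; open, the fingers measure 114 mm over their backs; the gripper's body (76 mm by 85 mm) begins 54 mm behind the grasp point. The pads swing forward as they close: fully open they stand 13 mm farther back than shut.
Start: joints at [1.132, 0.264, 1.604, -0, 1.274, -0.037], TCP at [0.264, 0.621, 0.231] pointing down, gripper open.
Joint ranges: [-2.63, 2.63], [-0.94, 2.18], [0.31, 2.57], [-1.31, 4.45], [0, 2.66], [-2.55, 2.55]. Speed limits (rad/s): [2.57, 2.57, 3.14, 3.14, 3.14, 3.14].

INTERFACE

Orientations are given as a rotation vector (axis times angle).
In Python, from workcell import bot, optics, workorder gives the robot as it stands.
- The arm moves only by the shell command python3 -m handwheel 'ROWS' [FORCE]. ROWS is JSON, a list of rows, each a list of 7 numbers: the shift along the tool's x, y, z in m, then the turn, a rotation vector about the tool's x, y, z in rad, then the opening, from 0 (shut) to 1 (fully open). A call has 1 to 8 rows; each row shifts and turns the commanded pose from where the row before left it, along the tool's axes as they then stand; what a row does not reach is not made up. A row lasts 1/8 s, in which the tool goes at most 62.5 mm and 10.7 degrees, less where a joint would pass 70% of its speed; a pose out of reach is approached as far as the arm can. A call with a gripper value outside its range is refused whole. The fingers move at their own pace and stop on an object; FORCE is the grip in N (left out, the last holds). Time passes only in rows, so rows that do not move let the fingers close. It gives the time, the measured TCP pose, the force and the opening at its end, in the units of the state.
- bot.read_state(): the state, without advancing time (a new reading comes with each control period).
- optics.read_camera(name): name is "scene" or "top" or "wrist"; returns a dict with "image" (400x640x3 uint8, red, green, blue), "z_map" (400x640 float32, m along the optical axis (not along the pixel's ray), 0 where there is no reading), "mtx" (3x3 intrinsics, pixels), "world_from_camera" (4x4, takes a point from camera to world coordinates); the wrist camera has in their place "hand_eye" (4x4, takes a point from camera to tool coordinates, whose origin is the TCP and whose axes are the tool frame's). Camera axes: x right, y down, z forward; pixel columns grow to the right and rows downward; lengths in m; the calibration is good to about 2 mm. The wrist camera is an equidistant fisheye: a pixel r from the principal point sees the ray r / f radians off the axis. A picture is of the moment at which its call begins: read the wrist's pose just before it.
- workorder.finish_job(): hands the job in, once; it reports no verdict.
The state is a dict: "time": time; "q": joint angles; "joint_vel": joint speeds; "joint_torque": joint torques, N m; "tool_pos": TCP position; "tcp_rot": TCP orientation; "wrist_force": force on the tool from outside, world axes, zero at the start; "torque": the same for the moment, N m; "width": opening from 0.0 (shut) to 1.0 (fully open).
Only numpy, scipy, OpenCV 4.12 (cv2) and the standard library are available. Lean on these libraries where they do the work, as an engineer would, in place of code of your own. Each camera call takes 0.05 s, during which the arm holds its last target.

TASK

Lower the ram of the small screw press by one thread: with the fingertips or the outside of the fingers, push the hand wheel's upright handle clockwise (seen from above) through exactly one full turn, so that it stands over the index pointer again where it began. Push gently, and only push: do not pinch the handle or press down on it, do not turn it backwards or run on well past the pointer, and leave the wheel at rest. Leave the loupe, the card box, the stamp and the pliers where they are.

Things in the scene. Friction and masses are not known exactly. Their poses are not given: they have to be found in the camera images.
- press: Screw press fixed to the cabinet top; does not move as a whole. Grey base 130 x 130 x 18 mm, two steel columns, grey crosshead (top at 122 mm), above it a flat dark hand wheel on a vertical axis. Origin at the centre of the underside, z up; its own -x axis is the direction of the index pointer. The press stands turned by up to 60 degrees either way.
- wheel_axis (a point): Point on the wheel's vertical axis, at the top face of the hub, 150 mm above the cabinet top. Round rim of mean radius 60 mm, bar 12 mm thick, its top 146 mm above the cabinet top; three spokes; hub 34 mm across. On the axis the screw end (17 mm across) stands up out of the hub, its top 169 mm above the cabinet top at the start, sinking 8 mm as the wheel makes its turn.
- handle (a point): Centre (half-way up) of the only handle of the wheel: an upright black cylinder 18 mm across and 42 mm tall, standing on the rim 60 mm from the axis, on a 16 mm steel collar that is seen for the 4 mm between rim and handle. This point is 171 mm above the cabinet top; the handle reaches from 150 to 192 mm. It goes round with the wheel.
- index_mark (a point): Raised mark on the fixed steel pointer, which lies under the wheel (top of the mark 124.5 mm above the cabinet top) and sticks out from under the rim, the mark 80 mm and the tip 95 mm from the axis. At the start the handle stands in line with it, on the same side of the axis.
- wheel (a joint): Angle of the hand wheel in rad, 0 at the start (handle over the pointer), growing clockwise seen from above and counting on past a turn: 6.283 is one full turn. Stiff with friction (about 2 N at the handle), it stays where it is left and does not coast or spring back. It can turn from -0.8 to about 7.78.
- eye_loupe: Bystander: black cup-shaped eye loupe, 41 mm across, 30 mm tall, loose on the cabinet top; origin at the centre of its underside.
- blade_box: Bystander: pale card box 40 x 62 x 17 mm lying flat, loose; origin at the centre of its underside.
- punch_stamp: Bystander: black hand stamp standing upright, 20 mm thick, 60 mm tall, loose; origin at the centre of its underside.
- pliers: Bystander: pliers lying flat, 51 x 147 x 11 mm, loose; origin at the centre of the underside.

How it is judged:
By the outcome, as a careful person would: the job done as asked, in the order asked, and still so for the second after the job is handed in, with the robot touching nothing.
It also fails if it takes over 64 s, if anything falls off the work surface, if the arm or the gripper's body presses on something with over 40 N, if the wrist force passes 120 N, or if a joint passes its speed limit or range.

## Working session

There is one attempt and no reset: what is moved stays moved. The work goes in short steps, Python scripts to look and compute and a shell command to move; the robot and the scene stay as the last step left them, time stands still between calls to the robot, and variables do not carry over. Pictures are saved under pics/ and viewed, and the job is handed in when it is done.

```bash
ls; mkdir -p pics; python3 - <<'E'
from workcell import bot, optics, workorder
import cv2
s=bot.read_state(); print(s, bot.tcp_to_grasp)
for n in ("scene","top","wrist"):
    c=optics.read_camera(n); cv2.imwrite(f"pics/{n}0.png",c["image"][:,:,::-1]); print(n,c["mtx"],c.get("world_from_camera",c.get("hand_eye")))
E
```

```text
pics
{'time': 0.0, 'q': array([ 1.13208006e+00,  2.64787997e-01,  1.60538502e+00,  4.71835474e-06,
        1.27366448e+00, -3.68836458e-02]), 'joint_vel': array([-9.32931268e-05,  8.93958557e-04, -3.82166418e-04,  8.95918521e-04,
        1.59275070e-03, -1.24469523e-03]), 'joint_torque': array([ 1.82882254e-04, -5.15091920e+01, -3.67327166e+01,  2.57983438e-04,
        1.26621936e-02,  1.58840322e-05]), 'tool_pos': array([0.26367825, 0.62058087, 0.22993257]), 'tcp_rot': array([-1.5499017 ,  0.31573094, -0.31488852]), 'wrist_force': array([-0.05948712,  0.46824078, -0.62568919]), 'torque': array([-0.03658051, -0.01508367, -0.03377753]), 'width': 1.0019225300388124} -0.0187
scene [[415.91071593   0.         325.58074749]
 [  0.         415.91071593 200.54180227]
 [  0.           0.           1.        ]] [[ 0.70269434 -0.40800342  0.58288409  0.05661905]
 [-0.7112756  -0.423033    0.5613645  -0.54533442]
 [ 0.01754057 -0.80905889 -0.58746578  0.62691609]
 [ 0.          0.          0.          1.        ]]
top [[440.7054877    0.         323.78963366]
 [  0.         440.7054877  197.35532016]
 [  0.           0.           1.        ]] [[-0.00566679 -0.99878511  0.04895088  0.50724278]
 [-0.9995018   0.00413734 -0.03128962 -0.05799884]
 [ 0.03104908 -0.04910381 -0.99831096  1.02149111]
 [ 0.          0.          0.          1.        ]]
wrist [[309.70691629   0.         318.62535213]
 [  0.         309.70691629 206.58041591]
 [  0.           0.           1.        ]] [[-2.26668483e-05  9.45445706e-01  3.25779706e-01 -8.36675586e-02]
 [-3.38826901e-04 -3.25779695e-01  9.45445649e-01 -1.42414729e-01]
 [ 9.99999942e-01 -8.89526551e-05  3.27726838e-04 -3.42050151e-04]
 [ 0.00000000e+00  0.00000000e+00  0.00000000e+00  1.00000000e+00]]
```

View pics/scene0.png

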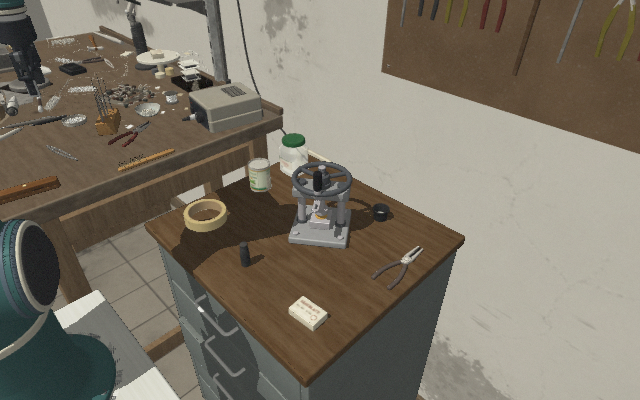

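View pics/top0.png

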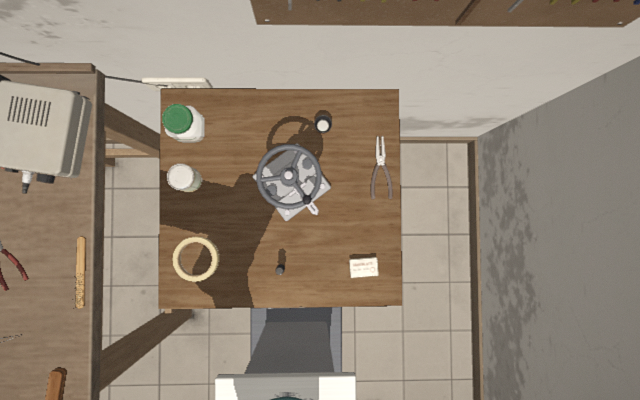

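View pics/wrist0.png

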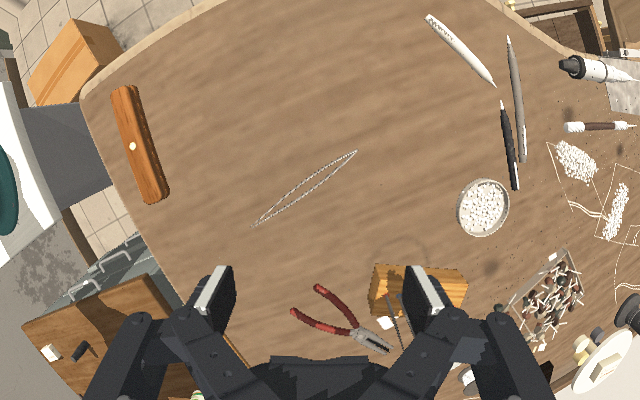

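```bash
cat > h.py <<'E'
import numpy as np, cv2
from workcell import bot, optics
from scipy.spatial.transform import Rotation as Ro
def ray(c,u,v,z):
    K=c["mtx"];T=c["world_from_camera"]
    d=T[:3,:3]@np.array([(u-K[0,2])/K[0,0],(v-K[1,2])/K[1,1],1]);o=T[:3,3]
    return o+d*(z-o[2])/d[2]
def cloud(c):
    K=c["mtx"];T=c["world_from_camera"];z=c["z_map"]
    v,u=np.mgrid[:400,:640]
    P=np.stack([(u-K[0,2])/K[0,0]*z,(v-K[1,2])/K[1,1]*z,z],-1)
    return P@T[:3,:3].T+T[:3,3]
def proj(c,p):
    T=np.linalg.inv(c["world_from_camera"]);q=c["mtx"]@(T[:3,:3]@p+T[:3,3]);return q[:2]/q[2]
E
python3 - <<'E'
from h import *
s=bot.read_state();print(Ro.from_rotvec(s["tcp_rot"]).as_matrix().round(3))
for n,(a,b,w,h) in {"top":(230,120,120,120),"scene":(270,140,110,120)}.items():
    c=optics.read_camera(n);im=c["image"][b:b+h,a:a+w,::-1]
    cv2.imwrite(f"pics/{n}1.png",cv2.resize(im,None,fx=5,fy=5,interpolation=cv2.INTER_CUBIC))
    P=cloud(c);ok=(c["z_map"]>0)
    for lo,hi,name in ((.138,.152,"rim"),(.18,.2,"handletop"),(.16,.175,"screw"),(.118,.130,"ptr")):
        m=ok&(P[...,2]>lo)&(P[...,2]<hi)&(abs(P[...,0]-.5)<.2)&(abs(P[...,1])<.2)
        Q=P[m]
        if len(Q)>4: print(n,name,len(Q),Q.mean(0).round(4),(Q.min(0)).round(3),Q.max(0).round(3))
        if name=="rim" and len(Q)>20:
            A=np.c_[2*Q[:,:2],np.ones(len(Q))]
            # rim only
            cc=Q[:,:2].mean(0)
            for _ in range(5):
                r=np.hypot(*(Q[:,:2]-cc).T);k=(r>.05)&(r<.07)
                x=np.linalg.lstsq(A[k],(Q[k,:2]**2).sum(1),rcond=None)[0];cc=x[:2]
            print(" circle",cc.round(4),np.sqrt(x[2]+cc@cc).round(4),k.sum(),Q[k,2].mean())
E
```

```text
[[ 0.92  -0.001  0.391]
 [-0.391 -0.002  0.92 ]
 [-0.    -1.    -0.002]]
top rim 1479 [ 0.5943 -0.0134  0.1453] [ 0.529 -0.08   0.138] [0.658 0.049 0.152]
 circle [ 0.5927 -0.0153] 0.0596 1090 0.1448679604535486
top handletop 68 [ 0.5448 -0.0507  0.1914] [ 0.537 -0.058  0.184] [ 0.553 -0.043  0.195]
top screw 69 [ 0.5895 -0.0173  0.1686] [ 0.536 -0.058  0.163] [ 0.601 -0.008  0.174]
top ptr 811 [ 0.5837 -0.0227  0.1226] [ 0.517 -0.072  0.118] [0.641 0.038 0.13 ]
scene rim 894 [ 0.5882 -0.0213  0.1444] [ 0.526 -0.082  0.138] [0.653 0.048 0.152]
 circle [ 0.5886 -0.0187] 0.0597 725 0.14433377199789227
scene handletop 75 [ 0.5403 -0.055   0.1882] [ 0.533 -0.062  0.18 ] [ 0.551 -0.044  0.194]
scene screw 103 [ 0.5622 -0.0389  0.1674] [ 0.533 -0.061  0.16 ] [ 0.597 -0.009  0.174]
scene ptr 398 [ 0.5746 -0.0318  0.1227] [ 0.515 -0.078  0.118] [0.637 0.041 0.13 ]
```

```bash
python3 -m handwheel --help 2>&1 | head -5; python3 - <<'E'
from h import *
print(bot.read_state()["time"])
E
```

```text
invalid input: not JSON, or not a number
0.25
```

View pics/top1.png

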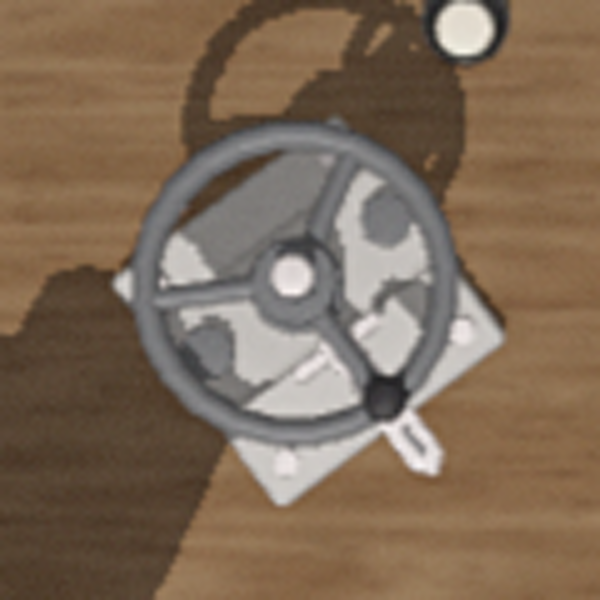

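View pics/scene1.png

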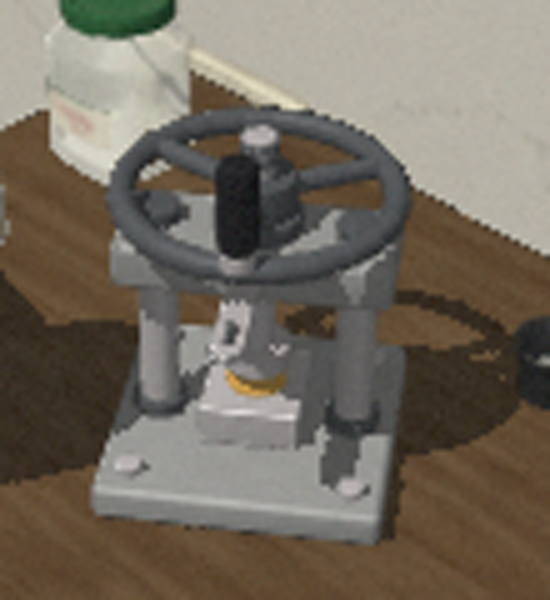

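```bash
python3 - <<'E'
from h import *
c=optics.read_camera("top");P=cloud(c)
for n,u,v in (("wall",320,60),("wall2",320,75),("jar",178,118),("jar2",182,178),("tape",195,240),("lampbox",45,110),("loupe",323,125),("stamp",280,268),("edge",320,92),("outlet",178,83)): print(n,P[v,u].round(3))
# max height along the corridor
m=(c["z_map"]>0)&(P[...,0]<.8)&(P[...,0]>.2)&(P[...,1]<.6)&(P[...,1]>-.3)
print(P[m][:,2].max(), P[m][P[m][:,2].argmax()])
E
python3 -m handwheel '[[0,-0.04,0,0,0,0,0],[0,-0.03,0,0,0,0,0],[0.035,0,-0.0333,0,0,0,0],[0.035,0,-0.0333,0,0,0,0],[0.035,0,-0.0333,0,0,0,0],[0.035,0,-0.0333,0,0,0,0],[0.035,0,-0.0333,0,0,0,0],[0.035,0,-0.0333,0,0,0,0]]' 20
```

```text
wall [ 0.841 -0.08   0.112]
wall2 [ 0.841 -0.082  0.013]
jar [0.72  0.217 0.1  ]
jar2 [0.597 0.216 0.072]
tape [0.462 0.2   0.024]
lampbox [0.723 0.459 0.152]
loupe [ 0.725 -0.089  0.01 ]
stamp [0.402 0.007 0.06 ]
edge [ 0.806 -0.083 -0.003]
outlet [ 0.83   0.252 -0.015]
0.46125547964974734 [ 0.79401403 -0.2775154   0.46125548]
time: 1.3
tool_pos: [0.3795, 0.3538, 0.3014]
tcp_rot: [-1.547, 0.315, -0.315]
wrist_force: [-0.1, -0.8, -0.5]
width: -0.002
```

```bash
python3 -m handwheel '[[0.0437,0,-0.0415,0,0,0,0],[0.0437,0,-0.0415,0,0,0,0],[0.0437,0,-0.0415,0,0,0,0],[0.0437,0,-0.0415,0,0,0,0],[0.0437,0,-0.0415,0,0,0,0],[0.0437,0,-0.0415,0,0,0,0],[0.0437,0,-0.0415,0,0,0,0],[0.0437,0,-0.0415,0,0,0,0]]'
python3 -m handwheel '[[0,0,0,0,-0.131,0,0],[0,0,0,0,-0.131,0,0],[0,0,0,0,-0.131,0,0],[0,0,0,0,-0.131,0,0],[0,0,0,0,-0.131,0,0],[0,0,0,0,-0.131,0,0],[0,0,0,0,-0.131,0,0],[0,0,0,0,-0.131,0,0]]'
cat >> h.py <<'E'
C=np.array([.591,-.017])
def where(C=C):
    s=bot.read_state();R=Ro.from_rotvec(s["tcp_rot"]).as_matrix();p=s["tool_pos"]
    psi=np.degrees(np.arctan2(R[1,2],R[0,2]))
    print("t%.2f p"%s["time"],p.round(4),"psi %.1f"%psi,"tilt",R[:,1].round(3),"F",s["wrist_force"].round(2),"q",np.degrees(s["q"]).round(0))
    return s,R,p,psi
def goal(phi,ang_off,d,rad=.060,z=.165,C=C):
    """phi handle angle deg; ang_off 0: push with +z, 180: -z; d = distance tool centre behind handle"""
    s,R,p,psi=where(C)
    f=np.radians(phi);t=np.array([np.sin(f),-np.cos(f)]);r=np.array([np.cos(f),np.sin(f)])
    b=np.r_[C+rad*r-d*t,z]
    dy=(psi-(phi-90+ang_off)+180)%360-180
    print("goal",b.round(4),"tool shift",(R.T@(b-p)).round(4),"turn y rad %.3f (%.1f deg)"%(np.radians(dy),dy))
E
python3 - <<'E'
from h import *
goal(216.8,0,.045)
c=optics.read_camera("wrist");cv2.imwrite("pics/w2.png",c["image"][:,:,::-1])
c=optics.read_camera("scene");cv2.imwrite("pics/s2.png",c["image"][:,:,::-1])
E
```

```text
time: 2.3
tool_pos: [0.5716, -0.089, 0.3015]
tcp_rot: [-1.547, 0.315, -0.316]
wrist_force: [0.8, 1.0, -0.0]
width: -0.0
time: 3.3
tool_pos: [0.571, -0.0871, 0.3013]
tcp_rot: [-1.51, -0.509, 0.509]
wrist_force: [-0.2, 0.8, -0.3]
width: -0.003
t3.30 p [ 0.571  -0.0871  0.3013] psi 127.3 tilt [ 0. -0. -1.] F [-0.18  0.79 -0.29] q [ -11.    3.   99.   -0.   78. -138.]
goal [ 0.5699 -0.089   0.165 ] tool shift [-0.002   0.1363 -0.0009] turn y rad 0.008 (0.5 deg)
```

View pics/w2.png

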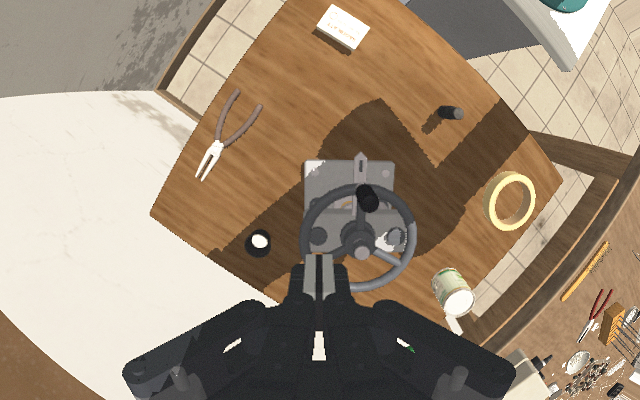

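View pics/s2.png

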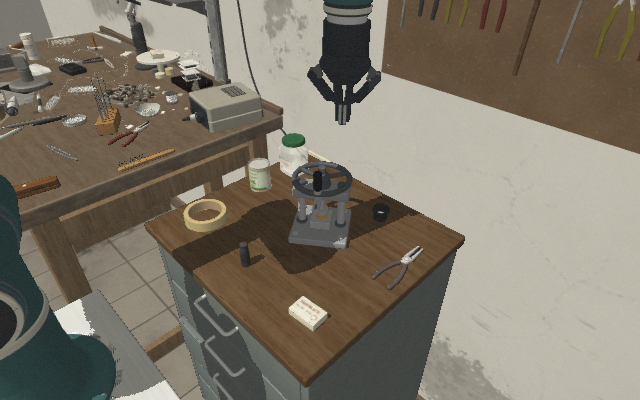

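```bash
python3 - <<'E'
from h import *
im=cv2.imread("pics/s2.png");cv2.imwrite("pics/s2z.png",cv2.resize(im[30:140,290:400],None,fx=5,fy=5,interpolation=cv2.INTER_CUBIC))
c=optics.read_camera("scene");P=cloud(c);m=(c["z_map"]>0)
s,R,p,psi=where()
Q=(P-p)@R
for y0 in range(-110,10,8):
    k=m&(Q[...,1]*1000>y0)&(Q[...,1]*1000<y0+8)&(abs(Q[...,0])<.12)&(abs(Q[...,2])<.12)
    if k.sum()>2: print(y0,k.sum(),"x",(Q[k][:,0].min()*1000).round(),(Q[k][:,0].max()*1000).round(),"z",(Q[k][:,2].min()*1000).round(),(Q[k][:,2].max()*1000).round())
E
```

```text
t3.45 p [ 0.571  -0.087   0.3013] psi 126.9 tilt [-0.  0. -1.] F [ 0.34 -0.02  0.05] q [ -11.    3.   99.    0.   78. -138.]
-110 292 x -24.0 6.0 z -45.0 45.0
-102 315 x -23.0 9.0 z -58.0 58.0
-94 343 x -22.0 11.0 z -61.0 61.0
-86 254 x -20.0 -1.0 z -59.0 61.0
-78 217 x -20.0 11.0 z -53.0 54.0
-70 180 x -22.0 12.0 z -47.0 47.0
-62 225 x -16.0 12.0 z -41.0 41.0
-54 166 x -17.0 9.0 z -35.0 34.0
-46 84 x -17.0 4.0 z -27.0 27.0
-38 70 x -14.0 8.0 z -13.0 13.0
-30 69 x -14.0 0.0 z -13.0 13.0
-22 68 x -14.0 5.0 z -13.0 13.0
-14 60 x -14.0 7.0 z -13.0 12.0
-6 14 x -13.0 -9.0 z -6.0 6.0
```

View pics/s2z.png

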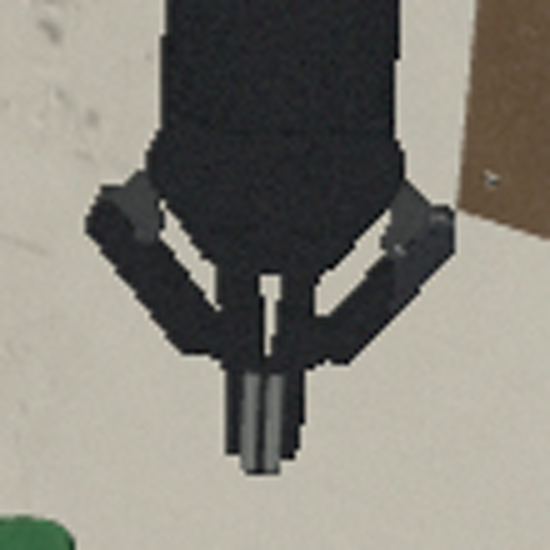

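```bash
python3 -m handwheel '[[-0.002,0.025,-0.001,0,0,0,0],[0,0.025,0,0,0,0,0],[0,0.025,0,0,0,0,0],[0,0.025,0,0,0,0,0],[0,0.02,0,0,0,0,0],[0,0.018,0,0,0,0,0],[0,0,0,0,0,0,0]]'
python3 - <<'E'
from h import *
goal(216.8,0,.022,z=.163)
c=optics.read_camera("wrist");cv2.imwrite("pics/w3.png",c["image"][:,:,::-1])
c=optics.read_camera("top");cv2.imwrite("pics/t3.png",cv2.resize(c["image"][100:260,220:380,::-1],None,fx=3,fy=3))
E
```

```text
time: 4.32
tool_pos: [0.5688, -0.0888, 0.1614]
tcp_rot: [-1.509, -0.503, 0.508]
wrist_force: [-0.6, -0.9, -0.4]
width: 0.001
t4.33 p [ 0.5688 -0.0888  0.1614] psi 127.0 tilt [-0.003  0.001 -1.   ] F [-0.56 -0.85 -0.37] q [ -11.    8.  108.   -0.   64. -138.]
goal [ 0.5561 -0.0706  0.163 ] tool shift [ 0.0008 -0.0015  0.0222] turn y rad 0.003 (0.2 deg)
```

View pics/w3.png

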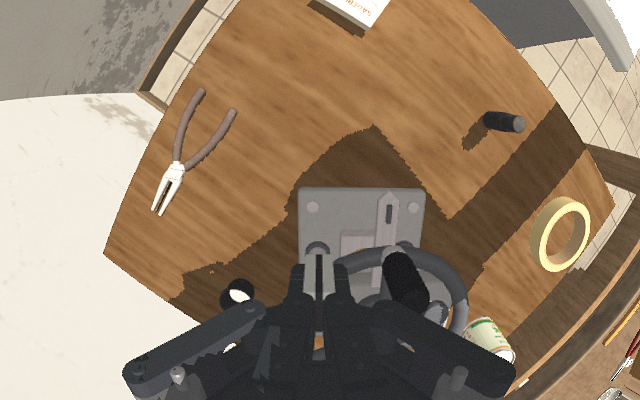

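View pics/t3.png

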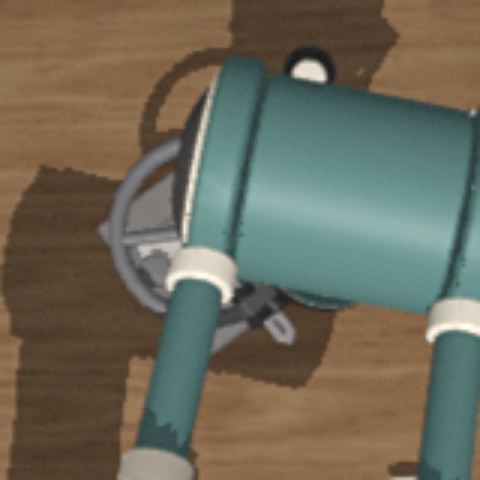

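```bash
python3 -m handwheel '[[0,-0.0015,0.004,0,0,0,0],[0,0,0.004,0,0,0,0],[0,0,0.004,0,0,0,0],[0,0,0.004,0,0,0,0],[0,0,0.003,0,0,0,0],[0,0,0.002,0,0,0,0]]'
python3 - <<'E'
from h import *
goal(216.8,0,.022,z=.163)
c=optics.read_camera("wrist");cv2.imwrite("pics/w4.png",c["image"][:,:,::-1])
E
```

```text
time: 5.18
tool_pos: [0.5572, -0.0721, 0.1648]
tcp_rot: [-1.511, -0.506, 0.506]
wrist_force: [-0.1, 0.4, 0.0]
width: 0.002
t5.17 p [ 0.5572 -0.0721  0.1648] psi 127.0 tilt [-0. -0. -1.] F [-0.12  0.38  0.02] q [ -10.    6.  110.   -0.   64. -137.]
goal [ 0.5561 -0.0706  0.163 ] tool shift [0.0001 0.0018 0.0019] turn y rad 0.004 (0.2 deg)
```

View pics/w4.png

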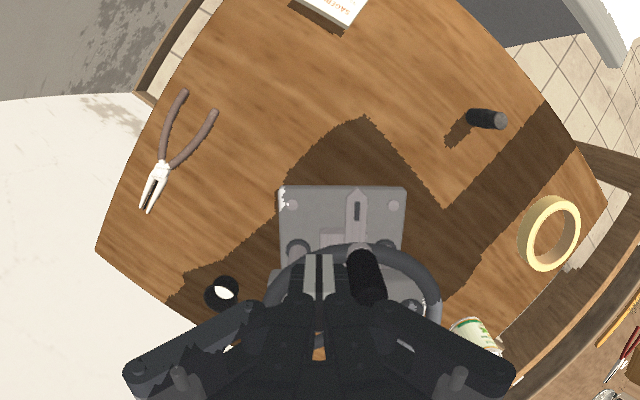

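```bash
python3 -m handwheel '[[0,0.001,0.0015,0,0,0,0],[-0.0008,0,0.0027,0,0.0436,0,0],[-0.0008,0,0.0027,0,0.0436,0,0],[-0.0017,0,0.0053,0,0.0873,0,0],[-0.0017,0,0.0053,0,0.0873,0,0],[-0.0017,0,0.0053,0,0.0873,0,0]]'
python3 - <<'E'
from h import *
goal(196.8,0,.022,z=.163)
c=optics.read_camera("wrist");cv2.imwrite("pics/w5.png",c["image"][:,:,::-1])
E
```

```text
time: 5.98
tool_pos: [0.5404, -0.0565, 0.1638]
tcp_rot: [-1.56, -0.231, 0.231]
wrist_force: [0.3, -2.0, 0.3]
width: -0.0
t5.97 p [ 0.5404 -0.0565  0.1638] psi 106.9 tilt [ 0.    -0.001 -1.   ] F [ 0.3  -1.97  0.29] q [  -9.    4.  112.   -0.   64. -115.]
goal [ 0.5399 -0.0554  0.163 ] tool shift [-0.0001  0.0008  0.0012] turn y rad 0.001 (0.1 deg)
```

View pics/w5.png

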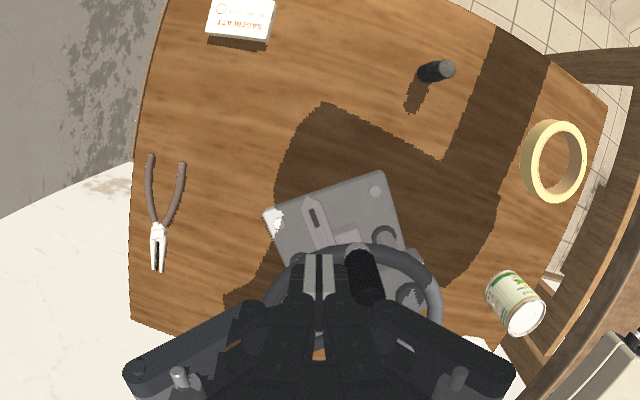

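```bash
python3 -m handwheel '[[-0.0017,0,0.0053,0,0.0873,0,0],[-0.0017,0,0.0053,0,0.0873,0,0],[-0.0017,0,0.0053,0,0.0873,0,0],[-0.0017,0,0.0053,0,0.0873,0,0],[-0.0017,0,0.0053,0,0.0873,0,0],[-0.0017,0,0.0053,0,0.0873,0,0],[-0.0017,0,0.0053,0,0.0873,0,0],[-0.0017,0,0.0053,0,0.0873,0,0]]'
python3 - <<'E'
from h import *
goal(156.8,0,.022,z=.163)
c=optics.read_camera("wrist");cv2.imwrite("pics/w6.png",c["image"][:,:,::-1])
E
```

```text
time: 7.02
tool_pos: [0.5265, -0.0145, 0.1636]
tcp_rot: [-1.549, 0.317, -0.315]
wrist_force: [-1.9, -1.5, 0.6]
width: -0.001
t7.03 p [ 0.5265 -0.0145  0.1636] psi 66.9 tilt [-0.002 -0.001 -1.   ] F [-1.86 -1.54  0.6 ] q [ -4.   2. 114.  -0.  64. -71.]
goal [ 0.5272 -0.0136  0.163 ] tool shift [0.0002 0.0006 0.0011] turn y rad 0.002 (0.1 deg)
```

View pics/w6.png

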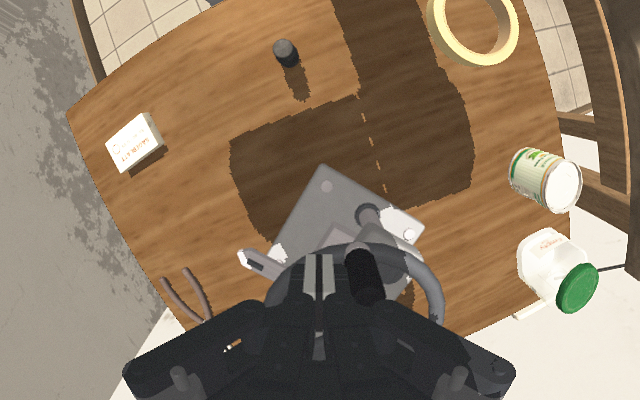

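The wheel is following: the handle stays at (365,275) beside the finger, with the pointer now at (260,263).

```bash
python3 -m handwheel '[[-0.0017,0,0.0053,0,0.0873,0,0],[-0.0017,0,0.0053,0,0.0873,0,0],[-0.0017,0,0.0053,0,0.0873,0,0],[-0.0017,0,0.0053,0,0.0873,0,0],[-0.0017,0,0.0053,0,0.0873,0,0],[-0.0017,0,0.0053,0,0.0873,0,0],[-0.0017,0,0.0053,0,0.0873,0,0],[-0.0017,0,0.0053,0,0.0873,0,0]]'
python3 - <<'E'
from h import *
goal(116.8,0,.022,z=.163)
E
```

```text
time: 8.07
tool_pos: [0.543, 0.0263, 0.1631]
tcp_rot: [-1.397, 0.859, -0.854]
wrist_force: [-2.9, 2.2, 0.5]
width: 0.0
t8.07 p [0.543  0.0263 0.1631] psi 27.0 tilt [-0.003  0.    -1.   ] F [-2.88  2.23  0.46] q [  0.   4. 112.   0.  64. -27.]
goal [0.5443 0.0266 0.163 ] tool shift [0.0003 0.0001 0.0014] turn y rad 0.003 (0.2 deg)
```

```bash
python3 -m handwheel '[[-0.0015,0,0.0053,0,0.0873,0,0],[-0.0017,0,0.0053,0,0.0873,0,0],[-0.0017,0,0.0053,0,0.0873,0,0],[-0.0017,0,0.0053,0,0.0873,0,0],[-0.0017,0,0.0053,0,0.0873,0,0],[-0.0017,0,0.0053,0,0.0873,0,0],[-0.0017,0,0.0053,0,0.0873,0,0],[-0.0017,0,0.0053,0,0.0873,0,0]]'
python3 - <<'E'
from h import *
goal(76.8,0,.022,z=.163)
c=optics.read_camera("wrist");cv2.imwrite("pics/w7.png",c["image"][:,:,::-1])
E
```

```text
time: 9.07
tool_pos: [0.5822, 0.0467, 0.163]
tcp_rot: [-1.094, 1.378, -1.373]
wrist_force: [-2.3, 3.0, -0.3]
width: -0.001
t9.07 p [0.5822 0.0467 0.163 ] psi -13.1 tilt [-0.003  0.002 -1.   ] F [-2.25  2.95 -0.31] q [  2.   8. 107.   0.  64.  15.]
goal [0.5833 0.0464 0.163 ] tool shift [0.     0.     0.0011] turn y rad 0.003 (0.1 deg)
```

View pics/w7.png

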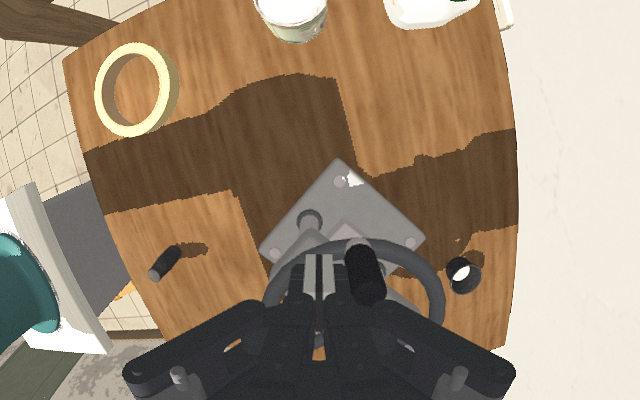

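```bash
python3 -m handwheel '[[-0.0025,0,0.0053,0,0.0873,0,0],[-0.0017,0,0.0053,0,0.0873,0,0],[-0.0017,0,0.0053,0,0.0873,0,0],[-0.0017,0,0.0053,0,0.0873,0,0],[-0.0017,0,0.0053,0,0.0873,0,0],[-0.0017,0,0.0053,0,0.0873,0,0],[-0.0017,0,0.0053,0,0.0873,0,0],[-0.0017,0,0.0053,0,0.0873,0,0]]'
python3 - <<'E'
from h import *
goal(36.8,0,.022,z=.163)
E
```

```text
time: 10.12
tool_pos: [0.6257, 0.0378, 0.1632]
tcp_rot: [-0.619, 1.852, -1.849]
wrist_force: [-1.9, 2.6, -1.8]
width: 0.001
t10.12 p [0.6257 0.0378 0.1632] psi -53.0 tilt [-0.001  0.002 -1.   ] F [-1.87  2.6  -1.81] q [  1.  13. 102.   0.  65.  54.]
goal [0.6259 0.0366 0.163 ] tool shift [0.0006 0.0002 0.0011] turn y rad 0.003 (0.2 deg)
```

```bash
python3 -m handwheel '[[-0.0015,0,0.0053,0,0.0873,0,0],[-0.0017,0,0.0053,0,0.0873,0,0],[-0.0017,0,0.0053,0,0.0873,0,0],[-0.0017,0,0.0053,0,0.0873,0,0],[-0.0017,0,0.0053,0,0.0873,0,0],[-0.0017,0,0.0053,0,0.0873,0,0],[-0.0017,0,0.0053,0,0.0873,0,0],[-0.0017,0,0.0053,0,0.0873,0,0]]'
python3 - <<'E'
from h import *
goal(-3.2,0,.022,z=.163)
c=optics.read_camera("wrist");cv2.imwrite("pics/w8.png",c["image"][:,:,::-1])
c=optics.read_camera("scene");cv2.imwrite("pics/s8.png",c["image"][:,:,::-1])
E
```

```text
time: 11.12
tool_pos: [0.6524, 0.0028, 0.1634]
tcp_rot: [-0.058, -2.196, 2.193]
wrist_force: [1.7, 2.1, -1.4]
width: -0.005
t11.12 p [0.6524 0.0028 0.1634] psi -93.0 tilt [ 0.     0.001 -1.   ] F [ 1.74  2.1  -1.38] q [-2. 15. 99.  0. 66. 91.]
goal [0.6521 0.0016 0.163 ] tool shift [0.0002 0.0003 0.0012] turn y rad 0.003 (0.2 deg)
```

View pics/w8.png

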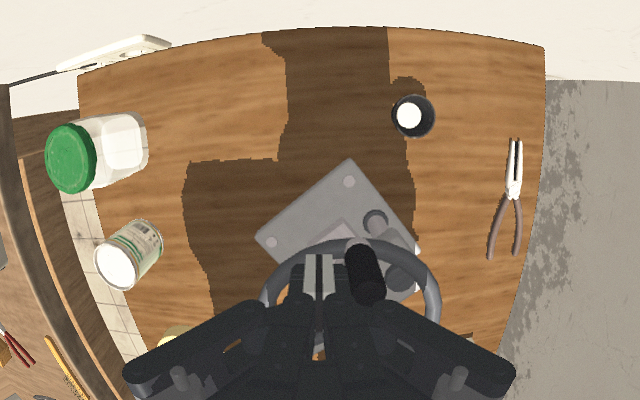

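View pics/s8.png

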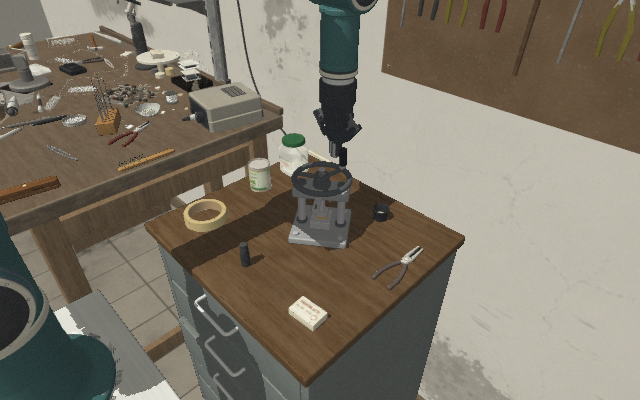

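```bash
python3 -m handwheel '[[0,0,-0.006,0,0,0,0],[0,0,-0.01,0,0,0,0],[0,0,-0.01,0,0,0,0],[0,0,0,0,-0.15708,0,0],[0,0,0,0,-0.15708,0,0],[0,0,0,0,-0.15708,0,0],[0,0,0,0,-0.15708,0,0]]'
python3 -m handwheel '[[0,0,0,0,-0.15708,0,0],[0,0,0,0,-0.15708,0,0],[0,0,0,0,-0.15708,0,0],[0,0,0,0,-0.15708,0,0],[0,0,0,0,-0.15708,0,0],[0,0,0,0,-0.15708,0,0],[0,0,0,0,-0.15708,0,0],[0,0,0,0,-0.15708,0,0]]'
python3 -m handwheel '[[0,0,0,0,-0.15708,0,0],[0,0,0,0,-0.15708,0,0],[0,0,0,0,-0.15708,0,0],[0,0,0,0,-0.15708,0,0],[0,0,0,0,-0.15708,0,0],[0,0,0,0,-0.15708,0,0],[0,0,0,0,-0.15708,0,0],[0,0,0,0,-0.15708,0,0]]'
python3 - <<'E'
from h import *
goal(-3.2,180,.022,z=.163)
c=optics.read_camera("wrist");cv2.imwrite("pics/w9.png",c["image"][:,:,::-1])
E
```

```text
time: 12.1
tool_pos: [0.6534, 0.0291, 0.1639]
tcp_rot: [-0.566, 1.891, -1.891]
wrist_force: [0.0, 0.2, 1.1]
width: -0.0
time: 13.1
tool_pos: [0.6535, 0.029, 0.1639]
tcp_rot: [-1.324, 1.01, -1.01]
wrist_force: [0.7, -0.2, -0.3]
width: -0.004
time: 14.1
tool_pos: [0.6534, 0.029, 0.1639]
tcp_rot: [-1.57, 0.037, -0.037]
wrist_force: [-0.5, 0.1, 0.3]
width: -0.001
t14.10 p [0.6534 0.029  0.1639] psi 87.3 tilt [ 0.  0. -1.] F [-0.53  0.1   0.26] q [  0.  16.  99.   0.  66. -87.]
goal [0.6521 0.0016 0.163 ] tool shift [-0.      0.0009 -0.0275] turn y rad 0.009 (0.5 deg)
```

View pics/w9.png

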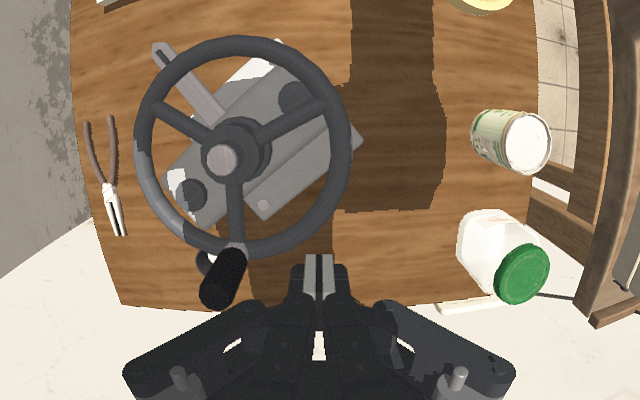

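```bash
python3 -m handwheel '[[0,0.0005,-0.006,0,0.009,0,0],[0,0,-0.006,0,0,0,0],[0,0,-0.006,0,0,0,0],[0,0,-0.004,0,0,0,0],[0,0,-0.003,0,0,0,0],[0,0,-0.0015,0,0,0,0]]'
python3 -m handwheel '[[0.0009,0,-0.0027,0,0.0436,0,0],[0.0009,0,-0.0027,0,0.0436,0,0],[0.0017,0,-0.0053,0,0.0873,0,0],[0.0017,0,-0.0053,0,0.0873,0,0],[0.0017,0,-0.0053,0,0.0873,0,0],[0.0017,0,-0.0053,0,0.0873,0,0],[0.0017,0,-0.0053,0,0.0873,0,0],[0.0017,0,-0.0053,0,0.0873,0,0]]'
python3 - <<'E'
from h import *
goal(-38.2,180,.022,z=.163)
c=optics.read_camera("wrist");cv2.imwrite("pics/w10.png",c["image"][:,:,::-1])
E
```

```text
time: 14.9
tool_pos: [0.6519, 0.0018, 0.1633]
tcp_rot: [-1.569, 0.049, -0.049]
wrist_force: [-0.9, 2.5, 0.9]
width: 0.001
time: 15.9
tool_pos: [0.6513, -0.036, 0.1633]
tcp_rot: [-1.504, 0.529, -0.529]
wrist_force: [0.3, 2.9, -0.1]
width: 0.001
t15.90 p [ 0.6513 -0.036   0.1633] psi 51.3 tilt [ 0.     0.001 -1.   ] F [ 0.35  2.91 -0.12] q [ -5.  15.  99.   0.  66. -57.]
goal [ 0.6518 -0.0368  0.163 ] tool shift [ 0.0009  0.0003 -0.0004] turn y rad -0.009 (-0.5 deg)
```

View pics/w10.png

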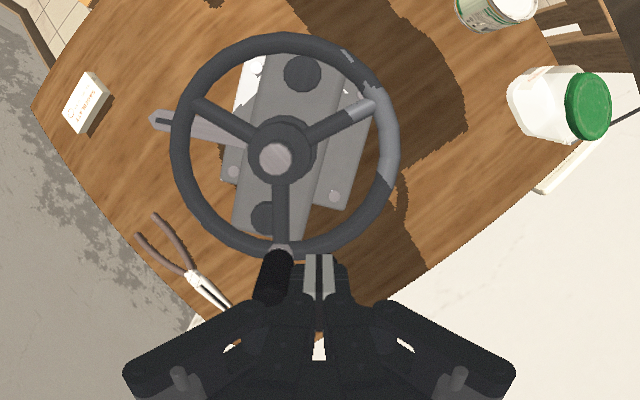

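```bash
python3 -m handwheel '[[0.0025,0,-0.0053,0,0.0783,0,0],[0.0017,0,-0.0053,0,0.0873,0,0],[0.0017,0,-0.0053,0,0.0873,0,0],[0.0017,0,-0.0053,0,0.0873,0,0],[0.0017,0,-0.0053,0,0.0873,0,0],[0.0017,0,-0.0053,0,0.0873,0,0],[0.0017,0,-0.0053,0,0.0873,0,0],[0.0017,0,-0.0053,0,0.0873,0,0]]'
python3 - <<'E'
from h import *
goal(-78.2,180,.022,z=.163)
E
python3 -m handwheel '[[0.0017,0,-0.0053,0,0.0873,0,0],[0.0017,0,-0.0053,0,0.0873,0,0],[0.0017,0,-0.0053,0,0.0873,0,0],[0.0017,0,-0.0053,0,0.0873,0,0],[0.0017,0,-0.0053,0,0.0873,0,0],[0.0017,0,-0.0053,0,0.0873,0,0],[0.0017,0,-0.0053,0,0.0873,0,0],[0.0017,0,-0.0053,0,0.0873,0,0]]'
python3 - <<'E'
from h import *
goal(-118.2,180,.022,z=.163)
c=optics.read_camera("wrist");cv2.imwrite("pics/w11.png",c["image"][:,:,::-1])
E
```

```text
time: 16.95
tool_pos: [0.6257, -0.0713, 0.1635]
tcp_rot: [-1.298, 1.055, -1.056]
wrist_force: [2.2, 2.2, -0.3]
width: -0.002
t16.95 p [ 0.6257 -0.0713  0.1635] psi 11.8 tilt [ 0.002  0.001 -1.   ] F [ 2.19  2.2  -0.25] q [ -9.  13. 102.   0.  65. -21.]
goal [ 0.6248 -0.0712  0.163 ] tool shift [-0.0002  0.0005 -0.0009] turn y rad 0.001 (0.0 deg)
time: 17.95
tool_pos: [0.5834, -0.081, 0.1638]
tcp_rot: [-0.933, 1.56, -1.562]
wrist_force: [3.3, 0.3, -0.7]
width: -0.0
t17.95 p [ 0.5834 -0.081   0.1638] psi -28.2 tilt [ 0.003 -0.    -1.   ] F [ 3.26  0.29 -0.72] q [-10.   9. 107.   0.  64.  18.]
goal [ 0.582  -0.0803  0.163 ] tool shift [ 0.      0.0008 -0.0016] turn y rad 0.000 (0.0 deg)
```

View pics/w11.png

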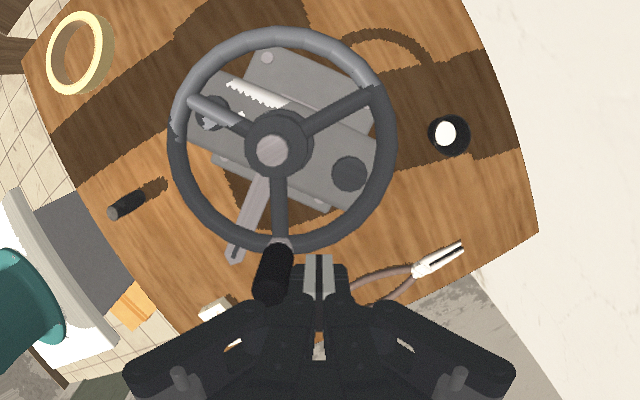

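```bash
cat >> h.py <<'E'
def wray(c,s,u,v,z):
    K=c["mtx"];dx=u-K[0,2];dy=v-K[1,2];r=np.hypot(dx,dy);th=r/K[0,0]
    d=np.array([np.sin(th)*dx/r,np.sin(th)*dy/r,np.cos(th)])
    H=c["hand_eye"];R=Ro.from_rotvec(s["tcp_rot"]).as_matrix()
    o=R@H[:3,3]+s["tool_pos"];d=R@H[:3,:3]@d
    return (o+d*(z-o[2])/d[2])[:2]
E
python3 - <<'E'
import cv2
im=cv2.imread("pics/w11.png");cv2.imwrite("pics/w11z.png",cv2.resize(im[130:290,190:330],None,fx=3.7,fy=3.7,interpolation=cv2.INTER_CUBIC))
E
```

```text
(no output)
```

View pics/w11z.png

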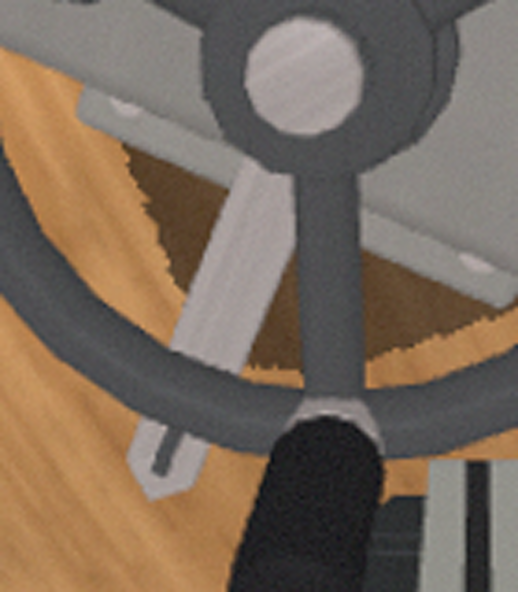

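```bash
python3 - <<'E'
from h import *
s=bot.read_state();c=optics.read_camera("wrist")
W=lambda u,v,z:wray(c,s,190+u/3.7,130+v/3.7,z)
A=lambda d:np.degrees(np.arctan2(d[1],d[0]))
ctr=W(304,75,.1635);print("axis",ctr)
a,b=W(328,180,.144),W(335,390,.144);print("spoke",a,b,A(b-a))
p,q=W(212,345,.122),W(152,497,.122);print("ptr",p,q,A(q-p),A(q-ctr),np.hypot(*(q-ctr)))
col=W(336,410,.148);print("collar",col,A(col-ctr),np.hypot(*(col-ctr)), A(b-ctr))
E
```

```text
axis [ 0.59350366 -0.01585376]
spoke [ 0.58478374 -0.03215894] [ 0.56857851 -0.06154445] -118.87542520301551
ptr [ 0.5462411  -0.05118458] [ 0.5184345  -0.07169665] -143.58494992402134 -143.3549573017129 0.09356178157986217
collar [ 0.56830572 -0.06316721] -118.03862916642487 0.05360502612815235 -118.61331270030558
```

```bash
python3 -m handwheel '[[0.0017,0,-0.0053,0,0.0873,0,0],[0.0017,0,-0.0053,0,0.0873,0,0],[0.0017,0,-0.0053,0,0.0873,0,0],[0.0012,0,-0.0032,0,0.0524,0,0],[0.0007,0,-0.0021,0,0.0349,0,0],[0,0,0,0,0,0,0]]'
python3 - <<'E'
from h import *
goal(-138.6,180,.022,z=.163)
c=optics.read_camera("wrist");cv2.imwrite("pics/w12.png",c["image"][:,:,::-1])
im=cv2.imread("pics/w12.png");cv2.imwrite("pics/w12z.png",cv2.resize(im[130:290,190:330],None,fx=3.7,fy=3.7,interpolation=cv2.INTER_CUBIC))
E
```

```text
time: 18.8
tool_pos: [0.5616, -0.0743, 0.1636]
tcp_rot: [-0.688, 1.794, -1.795]
wrist_force: [2.1, -0.8, 0.4]
width: -0.002
t18.80 p [ 0.5616 -0.0743  0.1636] psi -48.0 tilt [ 0.001 -0.    -1.   ] F [ 2.11 -0.78  0.37] q [-10.   6. 110.  -0.  64.  38.]
goal [ 0.5605 -0.0732  0.163 ] tool shift [ 0.      0.0006 -0.0016] turn y rad 0.010 (0.6 deg)
```

View pics/w12z.png

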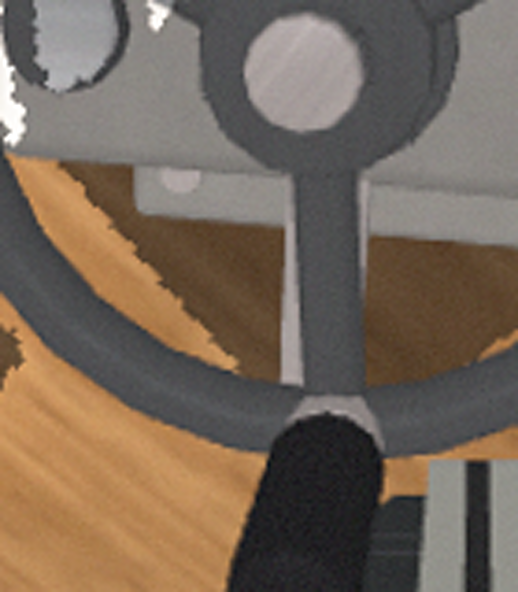

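```bash
python3 -m handwheel '[[0.0007,0,-0.0021,0,0.0349,0,0],[0.0007,0,-0.0021,0,0.0349,0,0],[0.0003,0,-0.0009,0,0.014,0,0],[0,0,0,0,0,0,0]]'
python3 - <<'E'
from h import *
goal(-143.3,180,.022,z=.163)
c=optics.read_camera("wrist");cv2.imwrite("pics/w13.png",c["image"][:,:,::-1])
E
python3 -m handwheel '[[0,0,0.003,0,0,0,0],[0,0,0.008,0,0,0,0],[0,0,0.012,0,0,0,0],[0,0,0.012,0,0,0,0],[0,0,0,0,0,0,0]]'
python3 - <<'E'
from h import *
s=bot.read_state();where();c=optics.read_camera("wrist");cv2.imwrite("pics/w14.png",c["image"][:,:,::-1])
E
```

```text
time: 19.35
tool_pos: [0.5565, -0.0714, 0.1633]
tcp_rot: [-0.621, 1.849, -1.849]
wrist_force: [1.3, -1.0, 0.7]
width: 0.001
t19.35 p [ 0.5565 -0.0714  0.1633] psi -52.9 tilt [-0.  0. -1.] F [ 1.29 -0.99  0.66] q [-10.   6. 110.  -0.  64.  43.]
goal [ 0.556  -0.0705  0.163 ] tool shift [-0.0002  0.0003 -0.0011] turn y rad 0.007 (0.4 deg)
time: 20.02
tool_pos: [0.5785, -0.1004, 0.1632]
tcp_rot: [-0.62, 1.85, -1.85]
wrist_force: [0.2, -0.2, 0.3]
width: -0.001
t20.02 p [ 0.5785 -0.1004  0.1632] psi -53.0 tilt [ 0. -0. -1.] F [ 0.24 -0.21  0.29] q [-12.   9. 107.  -0.  64.  41.]
```

View pics/w14.png

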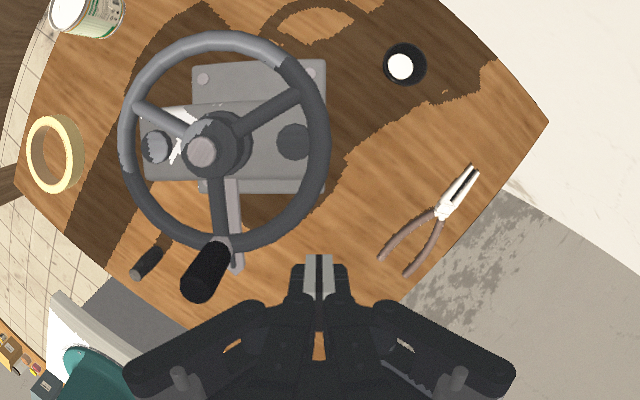

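```bash
python3 -m handwheel '[[0,-0.03,0,0,0,0,0],[0,-0.04,0,0,0,0,0],[0,-0.04,0,0,0,0,0],[0,-0.03,0,0,0,0,0]]'
python3 -m handwheel '[[0.0374,0,0.0125,0,0,0,0],[0.0374,0,0.0125,0,0,0,0],[0.0374,0,0.0125,0,0,0,0],[0.0374,0,0.0125,0,0,0,0],[0.0374,0,0.0125,0,0,0,0],[0.0374,0,0.0125,0,0,0,0],[0.0374,0,0.0125,0,0,0,0],[0.0374,0,0.0125,0,0,0,0]]'
python3 - <<'E'
from h import *
for n,(a,b,w,h) in {"top":(230,120,120,120),"scene":(270,140,110,120)}.items():
    c=optics.read_camera(n);im=c["image"][:,:,::-1].copy()
    cv2.imwrite(f"pics/{n}F.png",im)
    im0=cv2.imread(f"pics/{n}0.png")
    z=lambda i:cv2.resize(i[b:b+h,a:a+w],None,fx=3.3,fy=4,interpolation=cv2.INTER_CUBIC)
    cv2.imwrite(f"pics/{n}cmp.png",np.hstack([z(im0),z(im)]))
    P=cloud(c);m=(c["z_map"]>0)&(P[...,2]>.18)&(P[...,2]<.2)&(abs(P[...,0]-.55)<.05)&(abs(P[...,1]+.05)<.05)
    print(n,m.sum(),P[m].mean(0).round(4))
E
```

```text
time: 20.58
tool_pos: [0.578, -0.0992, 0.3054]
tcp_rot: [-0.619, 1.848, -1.849]
wrist_force: [0.1, -0.7, -0.1]
width: 0.001
time: 21.58
tool_pos: [0.3986, -0.3602, 0.3033]
tcp_rot: [-0.62, 1.849, -1.849]
wrist_force: [0.2, -0.1, 0.8]
width: 0.001
top 67 [ 0.545  -0.0507  0.1913]
scene 75 [ 0.5403 -0.055   0.1882]
```

View pics/topcmp.png

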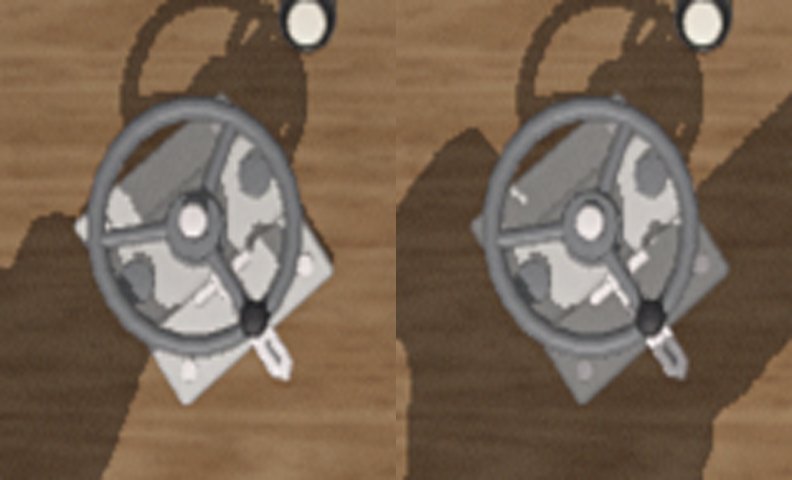

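View pics/scenecmp.png

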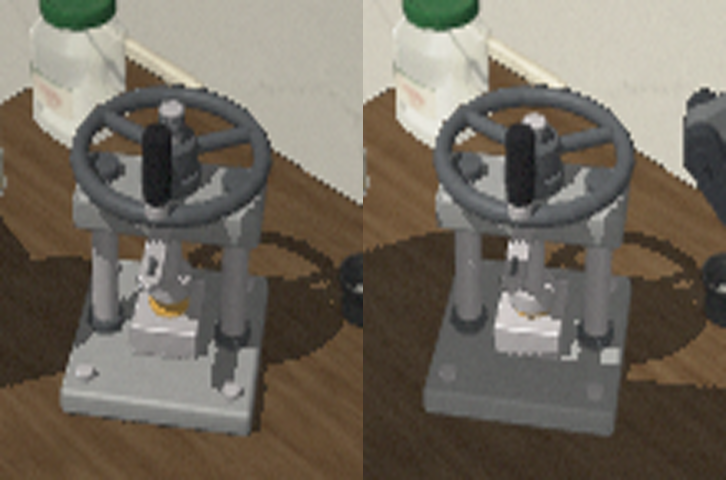

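```bash
python3 - <<'E'
from h import *
a,b=cv2.imread("pics/top0.png"),cv2.imread("pics/topF.png")
for n,(u0,u1,v0,v1) in {"loupe":(310,336,108,136),"pliers":(366,396,132,200),"stamp":(272,290,246,280),"box":(346,382,254,280)}.items():
    print(n,float(cv2.absdiff(a,b)[v0:v1,u0:u1].mean().round(1)), float((cv2.absdiff(a,b)[v0:v1,u0:u1].max(2)>40).mean().round(3)))
from workcell import workorder
print(bot.read_state()["joint_vel"].round(3)); print(workorder.finish_job())
E
```

```text
loupe 3.5 0.0
pliers 31.0 0.634
stamp 11.0 0.158
box 3.6 0.0
[ 0.048 -0.003  0.004  0.05   0.005  0.046]
the job is handed in; nothing more can be done
None
```

View pics/topF.png

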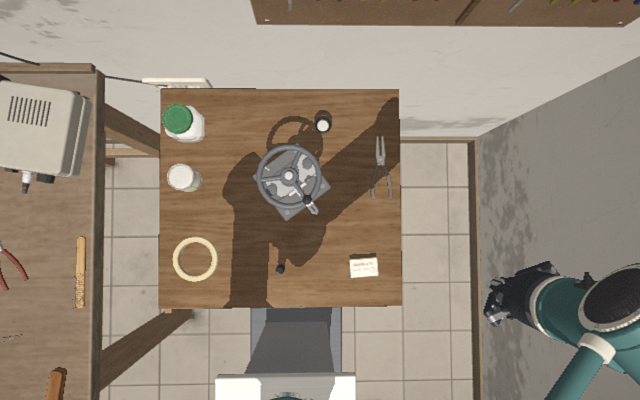

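I turned the wheel clockwise through one full turn, so the handle stands over the pointer again, and handed the job in at about 22 s. I pushed with the backs of the shut fingers. About 220° in, I backed off, turned the tool half round, and pushed the rest with the other finger. Every force reading taken was under 4 N, and they were taken only between moves.

**Handle position:** after backing away, the handle top in the top camera was about 0.2 mm from where it began (roughly 0.2°). In the scene camera it had not moved.

**Ram:** the screw end stands visibly lower, as it should after one thread.

**Loose items:** the loupe and card box match their starting pictures. The automatic comparison flagged the pliers and, slightly, the stamp. The picture shows the arm's shadow over them and both in the same place as before. The fingers never went below 160 mm.

**Cameras:** the top and scene cameras disagreed by about 4 mm on the wheel axis. I used a middle value, which the pushing forces bore out.

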